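# Fit the nested lids to the parts-washing tin, then lift off the splash lid alone

## Robot

A 6-joint arm with a two-finger parallel gripper is mounted at the origin on a cart in front of the work surface, level with it; the furniture and walls round the work are solid. World frame = base frame: x ahead of the robot, y to its left, z up, the work surface at z = 0. Lengths are in m, angles in rad, forces in N, time in s.
With the tool pointing down it reaches from about 0.25 to 0.8 m from the base axis. Payload 3.9 kg.
Tool frame: the origin (TCP) lies between the finger pads; the fingertips stand 17 mm ahead of it and the grasp point (between the pads) lies 2 mm behind it; z points along the fingers, y is the line along which they close (so a half turn about z gives the same grasp; the last joint's range is limited). The gripper opens to 85 mm and grips with 20 to 120 N. Pads are 22 mm wide; open, the fingers measure 114 mm over their backs; the gripper's body (76 mm by 85 mm) begins 54 mm behind the grasp point. The pads swing forward as they close: fully open they stand 13 mm farther back than shut.
Start: joints at [1.182, 0.26, -0.138, 1.173, 0, 1.571], TCP at [0.199, 0.486, 0.248] pointing down, gripper open.
Joint ranges: [-2.78, 2.78], [-0.83, 1.72], [-1.28, 1.37], [-1.9, 2.12], [-1.57, 1.48], [-3.14, 3.14]. Speed limits (rad/s): [2.57, 2.57, 3.14, 3.14, 3.14, 3.14].

## Interface

Orientations are given as a unit quaternion [x, y, z, w].
In Python, from workcell import sense, capture, camera_info, sign_off gives the robot as it stands.
- The arm moves only by the tool drive_tool, never from a script. Its argument "steps" is a list of rows, each a list of 2 entries, a list of its own where there are three numbers: the shift along the world's x, y, z in cm, then the turn, a rotation vector about the world's x, y, z in rad. A call has 1 to 12 rows; each row shifts and turns the commanded pose from where the row before left it; what a row does not reach is not made up. A row lasts 1/8 s, in which the tool goes at most 62.5 mm and 10.7 degrees, less where a joint would pass 70% of its speed; a pose out of reach is approached as far as the arm can. A call is refused whole if a number of a shift passes 6.25 or a number of a turn 0.188, either way. A call with a gripper value outside its range is refused whole. "jaw" is the opening, from -1 (shut) to 1 (fully open), set as the call begins (left out, the last holds). The fingers move at their own pace and stop on an object; "squeeze" is the grip in N (left out, the last holds). Time passes only in rows, so rows that do not move let the fingers close. It gives the time, the measured TCP pose, the force, the opening and the grip force at its end, in the units of the state.
- sense(): the state, without advancing time (a new reading comes with each control period).
- capture(name): name is "scene" or "top" or "wrist"; returns (picture, depth): 384x512x3 uint8, blue, green, red; 384x512 float32, m along the optical axis (not along the pixel's ray), 0 where there is no reading.
- camera_info(name): a dict with "K" (3x3 intrinsics, pixels), "k1" (the pictures are not rectified: a ray, as slopes to the right and down, at radius r is drawn at 1 + k1 r^2 times it, then the intrinsics apply), "rvec" (rotation vector, rad) and "tvec" (3), from world to camera coordinates, as OpenCV has them. Camera axes: x right, y down, z forward; pixel columns grow to the right and rows downward; lengths in m; the calibration is good to about 2 mm. A picture is of the moment at which its call begins: read the wrist's pose just before it. camera_info takes no time and is no camera call; for the wrist camera it gives the pose at the moment of the call.
- sign_off(): hands the job in; it is judged then, once.
The state is a dict: "time_s": time; "qpos": joint angles; "qvel": joint speeds; "joint_torque": joint torques, N m; "tcp_pos": TCP position; "ee_rot": TCP orientation; "force": force on the tool from outside, world axes, zero at the start; "ft_torque": the same for the moment, N m; "grip_width": finger opening in m; "grip_force": force on a finger pad.
Only numpy, scipy, OpenCV 4.12 (cv2) and the standard library are available. Lean on these libraries where they do the work, as an engineer would, in place of code of your own. Each camera call takes 0.05 s, during which the arm holds its last target. There are 200 camera calls.

## Task

The strainer lid of the parts-washing tin hangs draining on the drip hook by its strap handle, with the splash lid nested on top of it. Lift the pair off the hook, lower it without dropping it onto the tin until the strainer is fully seated in the mouth, and let go; then take the splash lid alone by its two upright tabs and lift it straight up off the strainer, which must stay seated and undisturbed so that the dirty bolts can go in next. Finish while still holding the splash lid still in the air, fully clear above the strainer's handle, with the tin left standing where it was and the bolts not knocked about.

Things in the scene. Friction and masses are not known exactly. Their poses are not given: they have to be found in the camera images.
- strainer_lid: inner lid, loose, about 0.28 kg: perforated steel pan with a flat flange 124 mm across, 3 mm thick. Origin: centre of the flange's underside, z up. The pan tapers from 105 mm across at the flange to 90 mm at its floor, 22 mm below the origin. It starts hanging on the hook by its strap handle. Seated, its flange lies on the tin's rim: origin 80 mm above the tin's
- strap_handle (a point): middle of the underside of the top bar of the strainer's steel strap handle, 53 mm above the strainer's origin, axes as the strainer. The handle is an upright rectangular loop in the y-z plane, 40 mm wide over the flat outer faces of its two legs (y = +-20 mm), 14 mm deep in x, 4 mm thick
- splash_lid: outer lid, loose, about 0.2 kg: round steel lid, plate 3 mm thick, 134 mm across, with a flared skirt 11 mm below the plate (143 mm across). Origin: centre of the plate's underside, z up. Nested, it lies on the strainer's flange, origin 3 mm above the strainer's, with 3 mm sideways play; the strap handle passes freely through its slot (26 mm in x, 47 mm in y). It may turn 0.2 rad
- lid_tabs (a point): midway between the tops of the splash lid's two upright tabs, 28 mm above the lid's origin, axes as the lid. The tabs stand along the slot's long sides, parallel to y, 30 mm long, 3 mm thick, outer faces at x = +-16.5 mm: grip across 33 mm along x. Round them the plate's top, 25 mm below this point, is clear. The strap handle stands up between them, its top 26 mm higher than this point
- wash_tin: open round tin of sheet steel, loose but heavy (1.8 kg), 120 mm in diameter, 80 mm high, mouth 112 mm across, with two small ring handles low on its sides. Origin: centre of its underside, z up
- drip_stand: fixed steel stand: low round drip saucer (136 mm) on the bench, a post 95 mm behind its centre (+x), no higher than the hook, and a flat hook arm from the post along the stand's -x over the saucer. Origin: on the bench at the saucer's centre, below the place where the strap hangs
- hook_seat (a point): middle of the hook arm's top face, 170 mm above the bench, axes as the stand. The arm is 16 mm wide, 4 mm thick and ends 18 mm to -x of here in an upturned lip 8 mm high. Between the lid's tabs and the strap's top bar is a 22 mm window, so the pair can rise 18 mm before the tabs meet the arm: raise it 10 to 16 mm, then draw it out along -x by 60 mm or more
- bolt_1: a dirty bolt, 65 mm long, lying loose on the bench. Origin: centre of its underside
- bolt_2: another dirty bolt, 65 mm long, lying loose on the bench. Origin: centre of its underside

How it is judged:
By the outcome, as a careful person would: the job done as asked, in the order asked, and still so for the second after the job is handed in, while the arm keeps its last pose, push and grip.
It also fails if it takes over 59 s, if anything falls off the work surface, if the arm or the gripper's body presses on something with over 40 N, if the wrist force passes 120 N, or if a joint passes its speed limit or range.

## Working session

There is one attempt and no reset: what is moved stays moved. The work goes in short steps, Python scripts to look and compute and a tool call to move; the robot and the scene stay as the last step left them, time stands still between calls to the robot, and variables do not carry over. Pictures are saved under pics/ and viewed, at most 10 in all, crops included, and the job is handed in when it is done.

Besides the shell and the picture viewer there is one more tool, called after "Emit:" as name(argument=value, ...) on one line, values as JSON. drive_tool: Moves the arm, as the interface text tells. Its arguments: {"type":"object","properties":{"steps":{"type":"array"},"jaw":{"type":"number"},"squeeze":{"type":"number"}},"required":["steps"]}

```bash
mkdir -p pics
cat > h.py <<'E'
import numpy as np,cv2
from workcell import sense,capture,camera_info,sign_off
from scipy.spatial.transform import Rotation as R
def cloud(name):
    ci=camera_info(name); img,d=capture(name)
    K=np.array(ci['K'],float);h,w=d.shape
    u,v=np.meshgrid(np.arange(w),np.arange(h))
    p=cv2.undistortPoints(np.stack([u,v],-1).reshape(-1,1,2).astype(np.float64),K,np.array([ci['k1'],0,0,0.])).reshape(h,w,2)
    c=np.dstack([p*d[...,None],d]).astype(float)
    Rm=R.from_rotvec(np.array(ci['rvec']).ravel()).as_matrix();t=np.array(ci['tvec']).ravel()
    P=(c-t)@Rm; P[d<=0]=np.nan
    return img,P
E
python3 - <<'E'
from h import *
s=sense();print(s)
for n in ['scene','top','wrist']:
    i,P=cloud(n);np.save(n+'.npy',P);cv2.imwrite(n+'.png',i)
a=cv2.imread('scene.png');b=cv2.imread('top.png')
cv2.imwrite('pics/a.png',cv2.resize(a,(800,600)))
cv2.imwrite('pics/b.png',cv2.resize(b,(800,600)))
E
```

```text
{'time_s': 0.0, 'qpos': array([ 1.18202241e+00,  2.60684501e-01, -1.39374191e-01,  1.17271666e+00,
        2.44030096e-06,  1.57082296e+00]), 'qvel': array([ 0.0002806 , -0.00099767,  0.00120752, -0.00084683, -0.00044269,
        0.000556  ]), 'joint_torque': array([-5.92732831e-04, -4.05680394e+01,  2.53923368e+01,  1.87893858e-02,
       -8.08301206e-05, -1.80390981e-05]), 'tcp_pos': array([0.19875378, 0.48521416, 0.24746269]), 'ee_rot': array([ 1.93178044e-01,  9.81163220e-01, -9.70645534e-04, -1.92323967e-04]), 'force': array([-0.18825671, -0.30499079,  0.47082218]), 'ft_torque': array([ 0.02280102,  0.01509634, -0.03332878]), 'grip_force': 0.0, 'grip_width': 0.08522197894461908}
```

View pics/a.png

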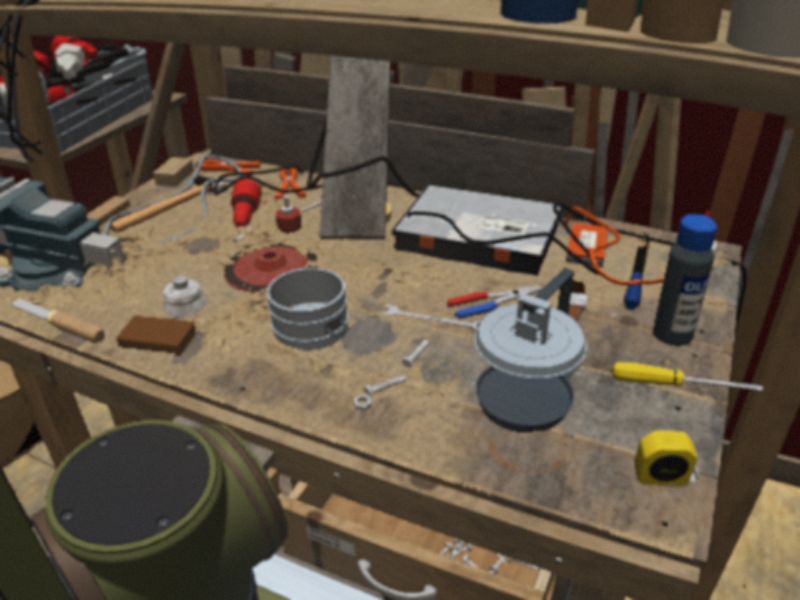

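View pics/b.png

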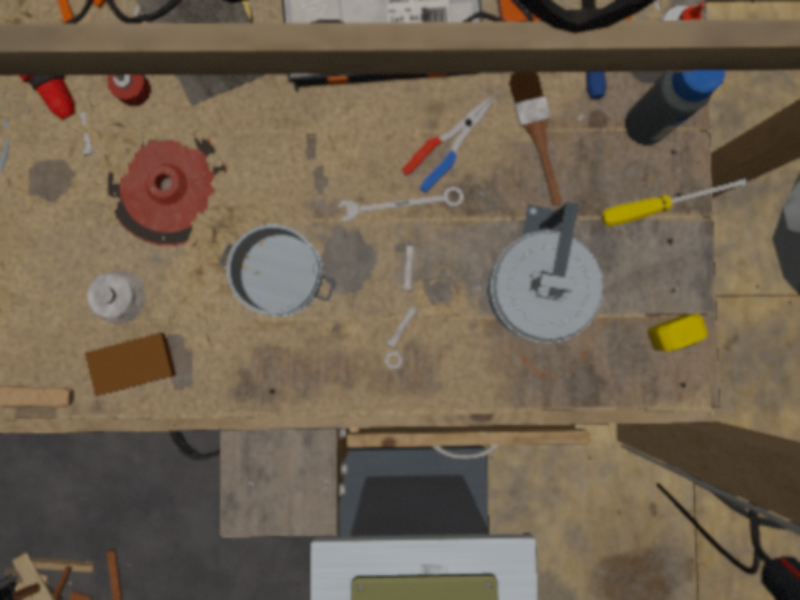

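The scene shows the tin at (308,305) and the lids on the hook at (530,335), with the bolts at about (415,352) and (385,385). In the top view the tin is at (275,270), the lid at (545,287), and the hook arm runs from (545,288) to (567,208). Next I measure with depth.

Run:
```python
from h import *
def circ(p):
    A=np.c_[2*p[:,:2],np.ones(len(p))];x=np.linalg.lstsq(A,(p[:,:2]**2).sum(1),rcond=None)[0]
    return x[:2],np.sqrt(x[2]+x[:2]@x[:2])
for n in ['top','scene']:
    P=np.load(n+'.npy').astype(float);print('==',n)
    if n=='top': L=P[140:225,305:395].reshape(-1,3);T=P[135:210,140:215].reshape(-1,3)
    else: L=P[165:260,295:385].reshape(-1,3);T=P[165:225,165:228].reshape(-1,3)
    L=L[~np.isnan(L[:,0])];T=T[~np.isnan(T[:,0])]
    h,e=np.histogram(L[:,2],np.arange(-.01,.2,.005));print([(round(a,3),b) for a,b in zip(e,h) if b])
    h,e=np.histogram(T[:,2],np.arange(-.01,.1,.005));print([(round(a,3),b) for a,b in zip(e,h) if b])
    pl=L[abs(L[:,2]-.122)<.006]; hull=cv2.convexHull(pl[:,:2].astype(np.float32))
    print('plate',cv2.minEnclosingCircle(hull),np.median(pl[:,2]))
    rim=T[abs(T[:,2]-.08)<.005];print('rim',circ(rim),cv2.minEnclosingCircle(rim[:,:2].astype(np.float32)),len(rim))
    for lo,hi in [(.135,.155),(.158,.19)]:
        q=L[(L[:,2]>lo)&(L[:,2]<hi)];print(lo,len(q),cv2.minAreaRect((q[:,:2]*1000).astype(np.float32)),q.mean(0))
a=cv2.imread('top.png')[120:235,300:400];b=cv2.imread('scene.png')[160:280,295:395]
cv2.imwrite('pics/c.png',np.hstack([cv2.resize(a,(400,460),interpolation=2),cv2.resize(b,(383,460),interpolation=2)]))
```

```text
== top
[(np.float64(-0.005), np.int64(97)), (np.float64(0.0), np.int64(2341)), (np.float64(0.005), np.int64(792)), (np.float64(0.01), np.int64(12)), (np.float64(0.015), np.int64(47)), (np.float64(0.02), np.int64(77)), (np.float64(0.025), np.int64(48)), (np.float64(0.03), np.int64(5)), (np.float64(0.035), np.int64(4)), (np.float64(0.04), np.int64(5)), (np.float64(0.045), np.int64(5)), (np.float64(0.05), np.int64(3)), (np.float64(0.055), np.int64(8)), (np.float64(0.06), np.int64(2)), (np.float64(0.065), np.int64(5)), (np.float64(0.07), np.int64(5)), (np.float64(0.075), np.int64(5)), (np.float64(0.08), np.int64(3)), (np.float64(0.085), np.int64(5)), (np.float64(0.09), np.int64(6)), (np.float64(0.095), np.int64(72)), (np.float64(0.1), np.int64(17)), (np.float64(0.105), np.int64(50)), (np.float64(0.11), np.int64(228)), (np.float64(0.115), np.int64(166)), (np.float64(0.12), np.int64(2518)), (np.float64(0.125), np.int64(470)), (np.float64(0.13), np.int64(9)), (np.float64(0.135), np.int64(16)), (np.float64(0.14), np.int64(7)), (np.float64(0.145), np.int64(32)), (np.float64(0.15), np.int64(13
[... 2863 characters left out ...]
t64(0.06), np.int64(170)), (np.float64(0.065), np.int64(154)), (np.float64(0.07), np.int64(172)), (np.float64(0.075), np.int64(221)), (np.float64(0.08), np.int64(1))]
plate ((0.5110922455787659, -0.16946832835674286), 0.08435621112585068) 0.12094573856816504
rim (array([0.52688956, 0.19748288]), np.float64(0.05806533120318744)) ((0.5285158753395081, 0.19856581091880798), 0.06278646737337112) 222
0.135 227 ((535.3972778320312, -177.25865173339844), (38.9831428527832, 119.67398071289062), 68.19042205810547) [ 0.516234   -0.16707317  0.14372184]
0.158 387 ((538.2481079101562, -165.27935791015625), (39.486568450927734, 120.93085479736328), 84.35719299316406) [ 0.52556906 -0.16848338  0.16897921]
```

View pics/c.png

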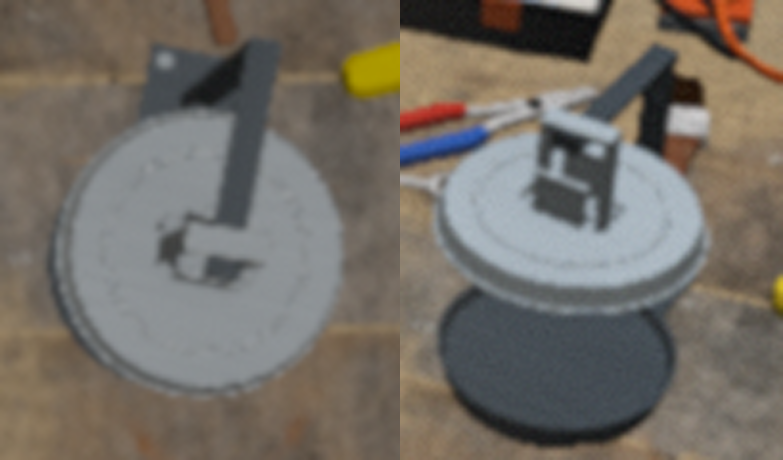

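The crop shows the strap bar at about (222,240), with the hook arm running from (235,225) up to (262,45). Both tabs stand beside the strap. I'll move above it for a wrist view.

Emit:
drive_tool(steps=[[[2.5,-5.4,0.7],[0,0,0.018]],[[2.5,-5.4,0.7],[0,0,0.018]],[[2.5,-5.4,0.7],[0,0,0.018]],[[2.5,-5.4,0.7],[0,0,0.018]],[[2.5,-5.4,0.7],[0,0,0.018]],[[2.5,-5.4,0.7],[0,0,0.018]],[[2.5,-5.4,0.7],[0,0,0.018]],[[2.5,-5.4,0.7],[0,0,0.018]],[[2.5,-5.4,0.7],[0,0,0.018]],[[2.5,-5.4,0.7],[0,0,0.018]],[[2.5,-5.4,0.7],[0,0,0.018]],[[2.5,-5.4,0.7],[0,0,0.018]]], jaw=1)

```text
time_s: 1.65
tcp_pos: [0.4994, -0.1641, 0.3323]
ee_rot: [0.086, 0.996, 0.0, -0.0]
force: [0.4, 0.7, 0.7]
grip_width: 0.0856
grip_force: 0.0
```

Emit:
drive_tool(steps=[[[0,0,0],[0,0,0]],[[0,0,0],[0,0,0]],[[0,0,0],[0,0,0]]])

```text
time_s: 2.02
tcp_pos: [0.4983, -0.1609, 0.3322]
ee_rot: [0.086, 0.996, 0.0, -0.0]
force: [-0.1, 0.2, -0.2]
grip_width: 0.0855
grip_force: 0.0
```

Run:
```python
from h import *
s=sense();print(s['tcp_pos'],s['qpos'],R.from_quat(s['ee_rot']).as_matrix().round(3))
i,P=cloud('wrist');np.save('w1.npy',P);cv2.imwrite('w1.png',i);cv2.imwrite('pics/d.png',cv2.resize(i,(800,600)))
L=P.reshape(-1,3);L=L[~np.isnan(L[:,0])]
L=L[(abs(L[:,0]-.5)<.12)&(abs(L[:,1]+.16)<.12)]
h,e=np.histogram(L[:,2],np.arange(-.01,.3,.01));print([(round(a,3),int(b)) for a,b in zip(e,h) if b])
pl=L[abs(L[:,2]-.122)<.005]; print('plate',cv2.minEnclosingCircle(pl[:,:2].astype(np.float32)),np.median(pl[:,2]))
for lo,hi in [(.138,.154),(.163,.185)]:
    q=L[(L[:,2]>lo)&(L[:,2]<hi)];print(lo,len(q),cv2.minAreaRect((q[:,:2]*1000).astype(np.float32)),q.mean(0))
```

```text
[ 0.4982878  -0.16092045  0.33222926] [-3.12506578e-01  2.37802398e-01  4.89822827e-02  1.38287895e+00
  2.29288860e-04 -1.41143686e-01] [[-0.985  0.171 -0.001]
 [ 0.171  0.985  0.   ]
 [ 0.001  0.    -1.   ]]
[(np.float64(-0.01), 125), (np.float64(0.0), 11710), (np.float64(0.01), 48), (np.float64(0.02), 108), (np.float64(0.09), 220), (np.float64(0.1), 98), (np.float64(0.11), 730), (np.float64(0.12), 7871), (np.float64(0.13), 71), (np.float64(0.14), 150), (np.float64(0.15), 32), (np.float64(0.16), 376), (np.float64(0.17), 1390)]
plate ((0.4974673092365265, -0.16122885048389435), 0.06923601031303406) 0.12333173730587817
0.138 182 ((498.3719787597656, -161.71995544433594), (39.447269439697266, 33.76166534423828), 77.06640625) [ 0.48792463 -0.1584517   0.14692244]
0.163 1764 ((539.236572265625, -167.65597534179688), (39.72499084472656, 117.4501724243164), 81.0459213256836) [ 0.52805276 -0.16791266  0.17173144]
```

View pics/d.png

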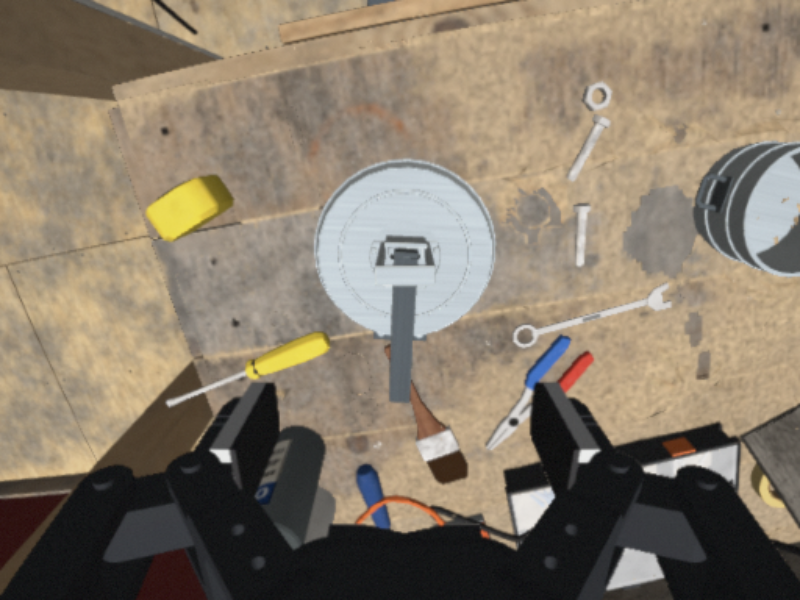

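The wrist view shows the strap bar at (405,273), spanning columns 372–437. The tabs are at (405,240) and (405,265), and the hook arm runs down to (400,400). I'll refine the bar's centre and yaw.

Run:
```python
from h import *
P=np.load('w1.npy')
L=P.reshape(-1,3);L=L[~np.isnan(L[:,0])]
L=L[(abs(L[:,0]-.5)<.12)&(abs(L[:,1]+.16)<.12)]
arm=L[(L[:,2]>.16)&(L[:,0]>.525)&(L[:,2]<.18)]
c=arm[:,:2].mean(0);u=np.linalg.svd(arm[:,:2]-c)[2][0] if len(arm)<3000 else 0
u=u*np.sign(u[0]);print('arm',c,u,np.degrees(np.arctan2(u[1],u[0])),np.median(arm[:,2]))
bar=L[(L[:,2]>.164)&(L[:,0]<.53)&(L[:,2]<.185)]
n=np.array([-u[1],u[0]])
s=(bar[:,:2]-c)@n; t=(bar[:,:2]-c)@u
# bar: points off the arm's width
m=abs(s)>.0095; b=bar[m]
print('bar',len(b),cv2.minAreaRect((b[:,:2]*1000).astype(np.float32)),np.median(b[:,2]), 's',s[m].min(),s[m].max())
print(cv2.minAreaRect((bar[bar[:,0]<.508][:,:2]*1000).astype(np.float32)))
tab=L[(L[:,2]>.142)&(L[:,2]<.152)]
print('tab',cv2.minAreaRect((tab[:,:2]*1000).astype(np.float32)))
print('arm x dist of origin along', )
```

```text
arm [ 0.55897307 -0.1746664 ] [ 0.97580557 -0.21864009] -12.629171351017265 0.17037144119357397
bar 273 ((498.78350830078125, -161.30482482910156), (39.841854095458984, 14.021255493164062), 80.33293151855469) 0.17427677139506445 s -0.020345303333522503 0.01991583767127252
((495.0595703125, -160.7050018310547), (39.728721618652344, 28.017274856567383), 81.11053466796875)
tab ((498.3249206542969, -161.92491149902344), (39.02667236328125, 33.76166534423828), 77.06640625)
arm x dist of origin along
```

Emit:
drive_tool(steps=[[[0.05,-0.04,-2],[0,0,0]],[[0,0,-3],[0,0,0]],[[0,0,-3],[0,0,0]],[[0,0,-3],[0,0,0]],[[0,0,-2],[0,0,0]],[[0,0,-2],[0,0,0]],[[0,0,-1.5],[0,0,0]],[[0,0,-1],[0,0,0]],[[0,0,-0.7],[0,0,0]],[[0,0,0],[0,0,0]],[[0,0,0],[0,0,0]]])

```text
time_s: 3.45
tcp_pos: [0.4999, -0.1628, 0.1508]
ee_rot: [0.086, 0.996, -0.0, 0.0]
force: [0.2, 0.4, -0.6]
grip_width: 0.0854
grip_force: 0.0
```

Emit:
drive_tool(steps=[[[0,0,0],[0,0,0]],[[0,0,0],[0,0,0]],[[0,0,0],[0,0,0]],[[0,0,0],[0,0,0]],[[0,0,0],[0,0,0]],[[0,0,0],[0,0,0]]], jaw=-0.05, squeeze=20)

```text
time_s: 4.2
tcp_pos: [0.4998, -0.1621, 0.1504]
ee_rot: [0.086, 0.996, 0.001, 0.0]
force: [0.2, 4.2, 2.1]
grip_width: 0.0405
grip_force: 2.1
```

Emit:
drive_tool(steps=[[[0,0,0],[0,0,0]],[[0,0,0],[0,0,0]],[[0,0,0],[0,0,0]],[[0,0,0],[0,0,0]]], jaw=-1, squeeze=70)

```text
time_s: 4.7
tcp_pos: [0.4998, -0.1622, 0.1507]
ee_rot: [0.086, 0.996, 0.0, 0.0]
force: [1.3, 5.3, 4.2]
grip_width: 0.0391
grip_force: 70.0
```

Emit:
drive_tool(steps=[[[0,0,0.3],[0,0,0]],[[0,0,0.3],[0,0,0]],[[0,0,0.3],[0,0,0]],[[0,0,0.3],[0,0,0]],[[0,0,0.1],[0,0,0]],[[0,0,0],[0,0,0]],[[0,0,0],[0,0,0]]])

```text
time_s: 5.58
tcp_pos: [0.4994, -0.1626, 0.1632]
ee_rot: [0.086, 0.996, -0.0, -0.0]
force: [0.0, 0.3, -4.6]
grip_width: 0.039
grip_force: 70.7
```

Run:
```python
from h import *
i,P=cloud('scene');cv2.imwrite('pics/e.png',cv2.resize(i[130:290,280:400],(600,800))[:600]);w,P=cloud('wrist');cv2.imwrite('pics/f.png',cv2.resize(w,(800,600)))
```

```text
(no output)
```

View pics/e.png

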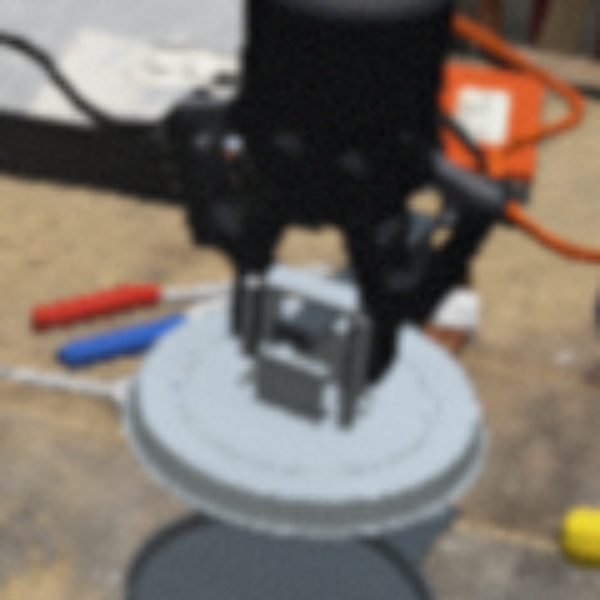

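The crop shows the strap gripped, the pair off the hook seat and level. The 4.6 N load matches the pair's weight. Now I draw it out.

Emit:
drive_tool(steps=[[[-0.5,0.1,0],[0,0,0]],[[-0.98,0.2,0],[0,0,0]],[[-0.98,0.2,0],[0,0,0]],[[-0.98,0.2,0],[0,0,0]],[[-0.98,0.2,0],[0,0,0]],[[-0.98,0.2,0],[0,0,0]],[[-0.98,0.2,0],[0,0,0]],[[-0.98,0.2,0],[0,0,0]],[[-0.98,0.2,0],[0,0,0]],[[-0.5,0.1,0],[0,0,0]],[[0,0,1],[0,0,0]],[[0,0,1],[0,0,0]]])

```text
time_s: 7.18
tcp_pos: [0.4118, -0.1448, 0.1843]
ee_rot: [0.086, 0.996, -0.0, 0.001]
force: [1.2, -0.8, -4.9]
grip_width: 0.0393
grip_force: 70.9
```

Emit:
drive_tool(steps=[[[0.3,1,1],[0,0,0]],[[0.8,2.4,1],[0,0,0]],[[1.1,3.2,1],[0,0,0]],[[1.1,3.2,1],[0,0,0]],[[1.1,3.2,1],[0,0,0]],[[1,3,0.5],[0,0,0]],[[0.6,1.5,0],[0,0,0]],[[0,0,0],[0,0,0]],[[0,0,0],[0,0,0]],[[0,0,0],[0,0,0]]])

```text
time_s: 8.43
tcp_pos: [0.4706, 0.0296, 0.2381]
ee_rot: [0.087, 0.996, -0.0, -0.0]
force: [0.0, -0.3, -4.6]
grip_width: 0.0391
grip_force: 71.6
```

Run:
```python
from h import *
from scipy.optimize import least_squares
s=sense();print(s['tcp_pos'],s['qpos'].round(2))
for n in ['wrist','top','scene']:
    i,P=cloud(n);cv2.imwrite(n+'2.png',i)
    L=P.reshape(-1,3);L=L[~np.isnan(L[:,0])]
    T=L[(np.hypot(L[:,0]-.5285,L[:,1]-.198)<.075)]
    rim=T[(T[:,2]>.0745)&(T[:,2]<.088)]
    if len(rim)>30:
        f=least_squares(lambda x:np.hypot(rim[:,0]-x[0],rim[:,1]-x[1])-.058,[.5285,.198],loss='soft_l1',f_scale=.002)
        print(n,len(rim),f.x,np.median(rim[:,2]),cv2.minEnclosingCircle((rim[:,:2]).astype(np.float32)))
        w=T[(T[:,2]>.045)&(T[:,2]<.07)&(np.hypot(T[:,0]-.5285,T[:,1]-.198)>.05)]
        print('wallr',len(w),np.percentile(np.hypot(w[:,0]-f.x[0],w[:,1]-f.x[1]),[5,50,95]))
    # held lid
    q=L[(np.hypot(L[:,0]-s['tcp_pos'][0],L[:,1]-s['tcp_pos'][1])<.09)&(abs(L[:,2]-s['tcp_pos'][2]+.027)<.008)]
    if len(q)>50: print('lid',len(q),cv2.minEnclosingCircle(q[:,:2].astype(np.float32)),np.linalg.lstsq(np.c_[q[:,:2]-q[:,:2].mean(0),np.ones(len(q))],q[:,2],rcond=None)[0])
cv2.imwrite('pics/g.png',cv2.resize(cv2.imread('wrist2.png'),(800,600)))
```

```text
[0.47061419 0.02962567 0.2381208 ] [ 0.06  0.17 -0.28  1.12 -0.    0.24]
wrist 1605 [0.52821399 0.19675868] 0.07987133507506945 ((0.528681218624115, 0.1977992206811905), 0.061013393104076385)
wallr 2321 [0.05555922 0.05689263 0.05961525]
lid 25154 ((0.46731123328208923, 0.02921658381819725), 0.06889209896326065) [ 0.00717314 -0.00619227  0.21080243]
top 291 [0.52846822 0.19784946] 0.0801237269918233 ((0.5286658406257629, 0.19888928532600403), 0.06034940108656883)
wallr 222 [0.05552616 0.05632962 0.06041647]
scene 199 [0.52680551 0.19736589] 0.07718462224593044 ((0.5273668169975281, 0.1989908367395401), 0.06235050782561302)
wallr 817 [0.05546189 0.05803978 0.06096546]
lid 1649 ((0.46715888381004333, 0.028072375804185867), 0.06915890425443649) [0.01268366 0.00348444 0.20861873]
```

View pics/g.png

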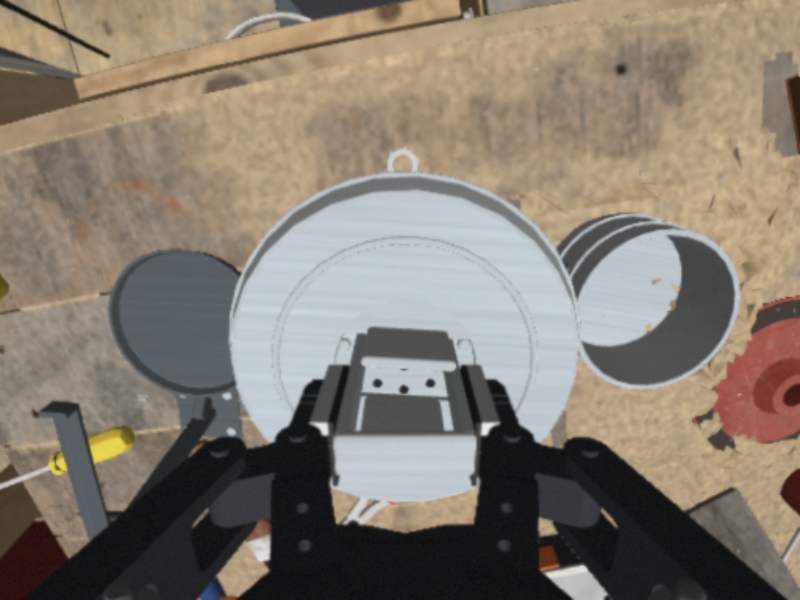

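The wrist view shows the pair held level, the tin on the right with its mouth at (660,305), and the empty saucer at (180,320). Next I move over the tin and lower partway.

Emit:
drive_tool(steps=[[[0.41,1.21,0],[0,0,0]],[[1,2.8,0],[0,0,0]],[[1.2,3.5,0],[0,0,0]],[[1.2,3.5,0],[0,0,0]],[[1.1,3,0],[0,0,0]],[[0.7,2,0],[0,0,0]],[[0.3,0.8,0],[0,0,0]],[[0,0,-1.5],[0,0,0]],[[0,0,-2.5],[0,0,0]],[[0,0,-2.5],[0,0,0]],[[0,0,-2],[0,0,0]],[[0,0,-0.5],[0,0,0]]])

```text
time_s: 10.07
tcp_pos: [0.5281, 0.1967, 0.1461]
ee_rot: [0.087, 0.996, -0.001, -0.002]
force: [0.3, -0.2, -4.9]
grip_width: 0.0391
grip_force: 71.8
```

Emit:
drive_tool(steps=[[[0,0,0],[0,0,0]],[[0,0,0],[0,0,0]]])

```text
time_s: 10.32
tcp_pos: [0.5308, 0.1984, 0.1492]
ee_rot: [0.087, 0.996, 0.0, 0.001]
force: [-0.8, -0.7, -3.5]
grip_width: 0.0394
grip_force: 71.8
```

Emit:
drive_tool(steps=[[[-0.1,-0.05,-0.5],[0,0,0]],[[0,0,-0.5],[0,0,0]],[[0,0,-0.4],[0,0,0]],[[0,0,-0.4],[0,0,0]],[[0,0,-0.4],[0,0,0]],[[0,0,-0.3],[0,0,0]],[[0,0,0],[0,0,0]],[[0,0,0],[0,0,0]]])

```text
time_s: 11.32
tcp_pos: [0.5293, 0.198, 0.1234]
ee_rot: [0.086, 0.996, 0.0, 0.0]
force: [-0.0, -0.1, -4.5]
grip_width: 0.0393
grip_force: 71.8
```

Emit:
drive_tool(steps=[[[0,0,-0.2],[0,0,0]],[[0,0,-0.2],[0,0,0]],[[0,0,-0.2],[0,0,0]],[[0,0,-0.2],[0,0,0]],[[0,0,-0.1],[0,0,0]],[[0,0,0],[0,0,0]],[[0,0,0],[0,0,0]]])

```text
time_s: 12.2
tcp_pos: [0.5292, 0.198, 0.1143]
ee_rot: [0.086, 0.996, 0.0, 0.0]
force: [-0.4, -0.6, -5.0]
grip_width: 0.039
grip_force: 71.6
```

Emit:
drive_tool(steps=[[[0,0,-0.1],[0,0,0]],[[0,0,-0.05],[0,0,0]],[[0,0,0],[0,0,0]],[[0,0,0],[0,0,0]]])

```text
time_s: 12.7
tcp_pos: [0.5294, 0.198, 0.1139]
ee_rot: [0.086, 0.996, 0.0, 0.0]
force: [-2.2, -2.5, 5.7]
grip_width: 0.0394
grip_force: 72.8
```

Emit:
drive_tool(steps=[[[0,0,0],[0,0,0]],[[0,0,0],[0,0,0]],[[0,0,0],[0,0,0]],[[0,0,0],[0,0,0]]], jaw=0.5)

```text
time_s: 13.2
tcp_pos: [0.5293, 0.1981, 0.1127]
ee_rot: [0.086, 0.996, 0.0, 0.0]
force: [0.1, 0.5, -0.5]
grip_width: 0.0639
grip_force: 0.0
```

Emit:
drive_tool(steps=[[[0,0,0.5],[0,0,0]],[[0,0,1.5],[0,0,0]],[[0,0,3],[0,0,0]],[[0,0,3],[0,0,0]],[[0,0,3],[0,0,0]],[[-1,0,3],[0,0,0]],[[-2,0,2],[0,0,0]],[[0,0,0],[0,0,0]],[[0,0,0],[0,0,0]],[[0,0,0],[0,0,0]]], jaw=1)

```text
time_s: 14.45
tcp_pos: [0.4992, 0.1979, 0.2719]
ee_rot: [0.086, 0.996, -0.0, -0.001]
force: [0.6, -0.7, 0.3]
grip_width: 0.0852
grip_force: 0.0
```

Run:
```python
from h import *
s=sense();print(s['tcp_pos'],s['qpos'].round(2))
for n in ['wrist','scene']:
    i,P=cloud(n);np.save(n+'3.npy',P);cv2.imwrite(n+'3.png',i)
    L=P.reshape(-1,3);L=L[~np.isnan(L[:,0])]
    L=L[(np.hypot(L[:,0]-.5285,L[:,1]-.198)<.08)&(L[:,2]<.16)]
    q=L[abs(L[:,2]-.086)<.005]
    print(n,'lid',cv2.minEnclosingCircle(q[:,:2].astype(np.float32)),np.linalg.lstsq(np.c_[q[:,:2]-q[:,:2].mean(0),np.ones(len(q))],q[:,2],rcond=None)[0],np.median(q[:,2]))
    for lo,hi in [(.106,.114),(.130,.145)]:
        q=L[(L[:,2]>lo)&(L[:,2]<hi)];print(lo,len(q),cv2.minAreaRect((q[:,:2]*1000).astype(np.float32)),np.median(q[:,2]))
    tw=L[(L[:,2]>.02)&(L[:,2]<.065)]
a=cv2.imread('wrist3.png')
cv2.imwrite('pics/h.png',cv2.resize(a,(800,600)))
```

```text
[0.4992463  0.19786583 0.27188318] [ 0.38  0.27 -0.06  1.24 -0.    0.55]
wrist lid ((0.5262859463691711, 0.19714927673339844), 0.06909678876399994) [0.00330497 0.0001625  0.08636876] 0.08641248269306243
0.106 151 ((517.8655395507812, 200.04940795898438), (38.12007141113281, 18.993249893188477), 65.10953521728516) 0.1116540019508009
0.13 575 ((527.7275390625, 197.38800048828125), (39.825294494628906, 14.684589385986328), 80.79000091552734) 0.13722178751909037
scene lid ((0.5250976085662842, 0.19744914770126343), 0.06939404457807541) [0.00116229 0.00122309 0.08405073] 0.08399833649130053
0.106 58 ((524.6984252929688, 196.34335327148438), (41.12055206298828, 32.846778869628906), 75.00395965576172) 0.10912940237917017
0.13 71 ((526.0169067382812, 196.24124145507812), (41.44935607910156, 15.00542163848877), 79.5561294555664) 0.1347246535771972
```

View pics/h.png

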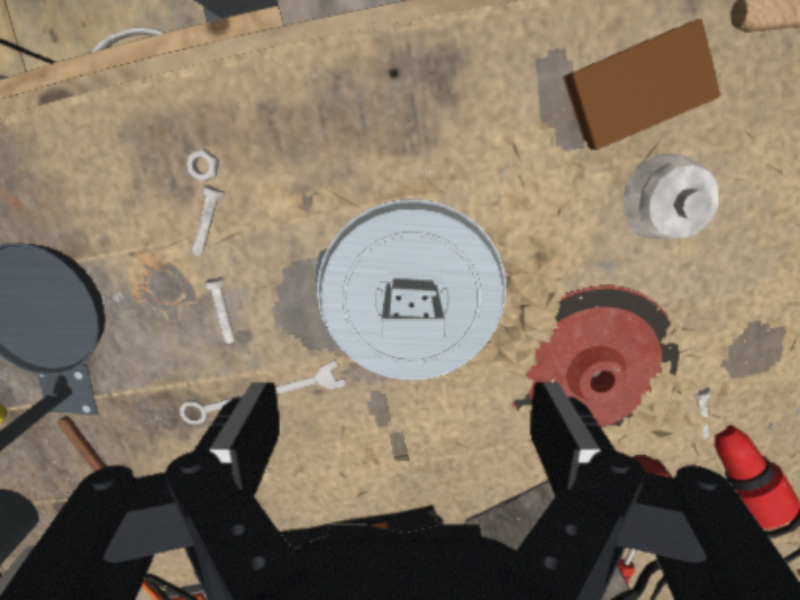

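The wrist view shows the lid at (412,290), seated level and centred, with the strap bar at (413,310) and one tab edge at about (415,280). Next is the tabs' yaw and centre.

Run:
```python
from h import *
P=np.load('wrist3.npy');L=P.reshape(-1,3)
ok=~np.isnan(L[:,0])&(np.hypot(L[:,0]-.5275,L[:,1]-.1974)<.035)&(L[:,2]>.092)&(L[:,2]<.128)
q=L[ok]
a=np.radians(-9.5);u=np.array([np.cos(a),np.sin(a)]);n=np.array([-u[1],u[0]])
d=q[:,:2]-[.5275,.1974];x=d@u*1000;y=d@n*1000
H,xe,ye=np.histogram2d(x,y,[np.arange(-24,25,2),np.arange(-24,25,4)])
for i,r in enumerate(H):print(int(xe[i]),r.astype(int))
for sgn in (-1,1):
    m=(q[:,2]>.105)&(q[:,2]<.116)&(sgn*x>11)&(sgn*x<22)&(abs(y)<17)
    if m.sum()>8:
        p=np.polyfit(y[m],x[m],1);print(sgn,m.sum(),p,x[m].min(),x[m].max(),y[m].min(),y[m].max(),np.median(q[m,2]))
i=cv2.imread('wrist3.png')[165:220,228:300];cv2.imwrite('pics/i.png',cv2.resize(i,None,fx=10,fy=10,interpolation=2))
```

```text
-24 [0 0 0 0 0 0 0 0 0 0 0 0]
-22 [0 0 0 0 0 0 0 0 0 0 0 0]
-20 [0 0 2 2 1 0 0 0 0 0 0 0]
-18 [ 0  0 13 20 25 28 23 21 16  3  0  0]
-16 [ 0  0  4  5  5  4  6  7 10 24  1  0]
-14 [0 0 0 0 0 1 4 4 3 2 0 0]
-12 [0 0 0 0 0 0 0 0 0 0 0 0]
-10 [0 0 0 0 0 0 0 0 0 0 0 0]
-8 [ 0 36  0  0  0  0  0  0  0  0 24  0]
-6 [ 1 11  0  0  0  0  0  0  0  4 19  0]
-4 [0 2 0 0 0 0 0 0 0 3 0 0]
-2 [0 2 0 0 0 0 0 0 0 3 0 0]
0 [0 2 0 0 0 0 0 0 0 2 0 0]
2 [0 2 0 0 0 0 0 0 0 3 0 0]
4 [0 2 0 0 0 0 0 0 0 0 0 0]
6 [0 0 0 0 0 0 0 0 0 0 0 0]
8 [0 0 0 0 0 0 0 0 0 0 0 0]
10 [0 0 0 0 0 0 0 0 0 0 0 0]
12 [0 0 0 0 0 0 0 0 0 0 0 0]
14 [0 0 0 0 0 0 0 0 0 0 0 0]
16 [0 0 0 0 0 0 0 0 0 0 0 0]
18 [0 0 0 0 0 0 0 0 0 0 0 0]
20 [0 0 0 0 0 0 0 0 0 0 0 0]
22 [0 0 0 0 0 0 0 0 0 0 0 0]
-1 137 [  0.06714125 -16.02051096] -18.244980032082427 -13.57467874749153 -14.238238743220561 16.307889628159717 0.11156162816401873
```

View pics/i.png

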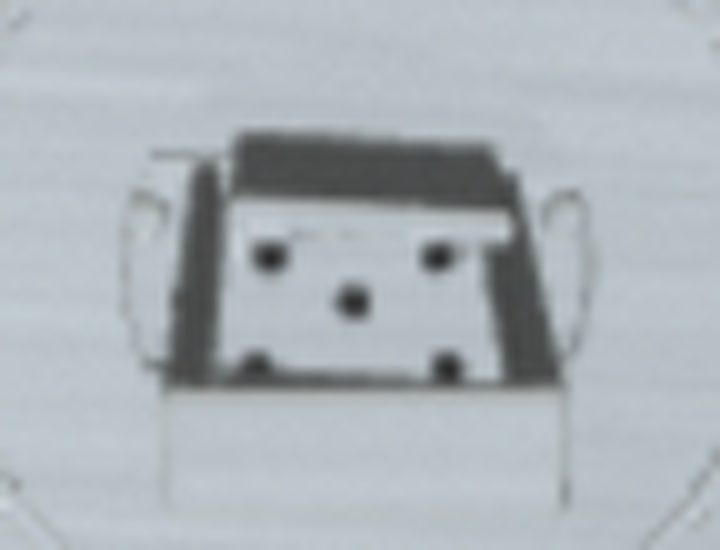

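Emit:
drive_tool(steps=[[[0.23,0,0],[0,0,0.126]],[[0.23,0,0],[0,0,0.126]],[[0.23,0,0],[0,0,0.126]],[[0.23,0,0],[0,0,0.126]],[[0.23,0,0],[0,0,0.126]],[[0.23,0,0],[0,0,0.126]],[[0.23,0,0],[0,0,0.126]],[[0.23,0,0],[0,0,0.126]],[[0.23,0,0],[0,0,0.126]],[[0.23,0,0],[0,0,0.126]],[[0.23,0,0],[0,0,0.126]],[[0.23,0,0],[0,0,0.126]]])

```text
time_s: 16.05
tcp_pos: [0.5269, 0.1979, 0.272]
ee_rot: [-0.622, 0.783, 0.0, -0.001]
force: [0.9, 0.4, 0.4]
grip_width: 0.0853
grip_force: 0.0
```

Emit:
drive_tool(steps=[[[0,0,-2],[0,0,0]],[[0,0,-2],[0,0,0]],[[0,0,-2],[0,0,0]],[[0,0,0],[0,0,0]],[[0,0,0],[0,0,0]],[[0,0,0],[0,0,0]]])

```text
time_s: 16.8
tcp_pos: [0.5275, 0.1982, 0.2137]
ee_rot: [-0.621, 0.784, -0.0, 0.001]
force: [0.5, 0.2, -0.3]
grip_width: 0.0854
grip_force: 0.0
```

Run:
```python
from h import *
s=sense();print(s['tcp_pos'],s['qpos'].round(2))
r=R.from_quat(s['ee_rot']).as_matrix();print(r.round(3),'yaw y',np.degrees(np.arctan2(r[1,1],r[0,1])))
i,P=cloud('wrist');cv2.imwrite('wrist4.png',i)
L=P.reshape(-1,3);L=L[~np.isnan(L[:,0])]
L=L[(np.hypot(L[:,0]-.5275,L[:,1]-.1974)<.08)&(L[:,2]<.15)]
q=L[abs(L[:,2]-.086)<.002];print(cv2.minEnclosingCircle(q[:,:2].astype(np.float32)))
t=L[(L[:,2]>.1085)&(L[:,2]<.1145)]; b=L[(L[:,2]>.133)&(L[:,2]<.142)]
for k in (t,b): print(len(k),cv2.minAreaRect((k[:,:2]*1000).astype(np.float32)))
u=-r[:2,1];n=np.array([-u[1],u[0]])
d=(t[:,:2]-[.5266,.198])*1000;x=d@u;y=d@n
for g in (-1,1):
    m=(g*x>11)
    if m.sum()>5: print(g,m.sum(),np.polyfit(y[m],x[m],1),x[m].min(),x[m].max(),y[m].min(),y[m].max())
```

```text
[0.52748546 0.1982363  0.2137197 ] [ 0.36  0.34 -0.11  1.12  0.   -0.98]
[[-0.23  -0.973  0.002]
 [-0.973  0.23   0.001]
 [-0.001 -0.001 -1.   ]] yaw y 166.72802686869107
((0.527411699295044, 0.19698460400104523), 0.06826025992631912)
343 ((526.8491821289062, 194.59632873535156), (35.15729904174805, 33.973548889160156), 76.34662628173828)
901 ((528.3414916992188, 196.88340759277344), (40.12480545043945, 14.039193153381348), 80.02711486816406)
-1 155 [  0.0168064  -13.85309452] -15.973177519498272 -11.886083382722385 -15.70599958850873 14.43341423957625
1 156 [3.49250222e-03 1.60515452e+01] 14.198752566505558 18.059003436213587 -16.103097282233637 14.214048132662214
```

Emit:
drive_tool(steps=[[[0,-0.1,-1],[0,0,-0.01]],[[0,0,-2],[0,0,0]],[[0,0,-2],[0,0,0]],[[0,0,-2],[0,0,0]],[[0,0,-1.5],[0,0,0]],[[0,0,-1],[0,0,0]],[[0,0,-0.6],[0,0,0]],[[0,0,0],[0,0,0]],[[0,0,0],[0,0,0]]])

```text
time_s: 17.98
tcp_pos: [0.5273, 0.1972, 0.1123]
ee_rot: [-0.617, 0.787, -0.0, 0.001]
force: [-0.1, -0.1, 0.1]
grip_width: 0.0857
grip_force: 0.0
```

Emit:
drive_tool(steps=[[[0,0,0],[0,0,0]],[[0,0,0],[0,0,0]],[[0,0,0],[0,0,0]],[[0,0,0],[0,0,0]],[[0,0,0],[0,0,0]],[[0,0,-0.2],[0,0,0]],[[0,0,-0.2],[0,0,0]],[[0,0,-0.1],[0,0,0]],[[0,0,0],[0,0,0]],[[0,0,0],[0,0,0]]], jaw=-0.05, squeeze=20)

```text
time_s: 19.23
tcp_pos: [0.5269, 0.197, 0.1068]
ee_rot: [-0.617, 0.787, -0.0, 0.0]
force: [-0.5, -0.1, 0.9]
grip_width: 0.0407
grip_force: 0.0
```

No contact so far, so I close slowly.

Emit:
drive_tool(steps=[[[0,0,0],[0,0,0]],[[0,0,0],[0,0,0]],[[0,0,0],[0,0,0]],[[0,0,0],[0,0,0]],[[0,0,0],[0,0,0]]], jaw=-1, squeeze=20)

```text
time_s: 19.85
tcp_pos: [0.527, 0.1971, 0.107]
ee_rot: [-0.617, 0.787, -0.0, 0.0]
force: [0.0, -0.8, 2.3]
grip_width: 0.0323
grip_force: 20.7
```

Emit:
drive_tool(steps=[[[0,0,0],[0,0,0]],[[0,0,0],[0,0,0]]], squeeze=45)

```text
time_s: 20.1
tcp_pos: [0.5271, 0.1971, 0.1071]
ee_rot: [-0.617, 0.787, -0.0, 0.0]
force: [0.5, 0.1, 3.0]
grip_width: 0.0321
grip_force: 45.7
```

Emit:
drive_tool(steps=[[[0,0,0.2],[0,0,0]],[[0,0,0.3],[0,0,0]],[[0,0,0.5],[0,0,0]],[[0,0,0.5],[0,0,0]],[[0,0,0],[0,0,0]],[[0,0,0],[0,0,0]]])

```text
time_s: 20.85
tcp_pos: [0.5268, 0.197, 0.1218]
ee_rot: [-0.617, 0.787, 0.0, 0.0]
force: [0.3, 0.5, -1.9]
grip_width: 0.0322
grip_force: 45.1
```

Load is 1.9 N, which is the splash lid alone.

Emit:
drive_tool(steps=[[[0,0,0.6],[0,0,0]],[[0,0,0.9],[0,0,0]],[[0,0,1.2],[0,0,0]],[[0,0,1.2],[0,0,0]],[[0,0,1.2],[0,0,0]],[[0,0,1.2],[0,0,0]],[[0,0,1.2],[0,0,0]],[[0,0,1.2],[0,0,0]],[[0,0,1.2],[0,0,0]],[[0,0,1],[0,0,0]],[[0,0,0.6],[0,0,0]],[[0,0,0],[0,0,0]]])

```text
time_s: 22.35
tcp_pos: [0.5271, 0.1971, 0.2372]
ee_rot: [-0.617, 0.787, -0.0, 0.0]
force: [-0.0, 0.6, -2.7]
grip_width: 0.032
grip_force: 45.1
```

Emit:
drive_tool(steps=[[[0,0,0],[0,0,0]],[[0,0,0],[0,0,0]],[[0,0,0],[0,0,0]],[[0,0,0],[0,0,0]]])

```text
time_s: 22.85
tcp_pos: [0.5267, 0.197, 0.2366]
ee_rot: [-0.617, 0.787, 0.0, -0.0]
force: [1.0, -0.9, -1.7]
grip_width: 0.032
grip_force: 45.1
```

Run:
```python
from h import *
s=sense();print(s['tcp_pos'],s['force'],abs(s['qvel']).max(),s['grip_width'])
i,P=cloud('scene')
c=P[...,:];m=(np.hypot(P[...,0]-.528,P[...,1]-.1975)<.08)
L=P[m];h,e=np.histogram(L[:,2],np.arange(0,.3,.005));print([(round(a,3),int(b)) for a,b in zip(e,h) if b])
q=L[(L[:,2]>.072)&(L[:,2]<.09)];print('flange',cv2.minEnclosingCircle(q[:,:2].astype(np.float32)),np.median(q[:,2]))
cv2.imwrite('pics/j.png',cv2.resize(i[90:240,110:310],(800,600),interpolation=2))
```

```text
[0.52673032 0.19699084 0.23662395] [ 1.00951986 -0.93204103 -1.69950683] 0.0021273588323369205 0.03201214722070425
[(np.float64(0.0), 383), (np.float64(0.005), 196), (np.float64(0.01), 88), (np.float64(0.015), 55), (np.float64(0.02), 89), (np.float64(0.025), 67), (np.float64(0.03), 91), (np.float64(0.035), 102), (np.float64(0.04), 84), (np.float64(0.045), 93), (np.float64(0.05), 82), (np.float64(0.055), 374), (np.float64(0.06), 193), (np.float64(0.065), 174), (np.float64(0.07), 178), (np.float64(0.075), 203), (np.float64(0.08), 320), (np.float64(0.085), 18), (np.float64(0.09), 18), (np.float64(0.095), 16), (np.float64(0.1), 18), (np.float64(0.105), 15), (np.float64(0.11), 23), (np.float64(0.115), 18), (np.float64(0.12), 16), (np.float64(0.125), 12), (np.float64(0.13), 49), (np.float64(0.135), 25), (np.float64(0.195), 22), (np.float64(0.2), 188), (np.float64(0.205), 160), (np.float64(0.21), 936), (np.float64(0.215), 162), (np.float64(0.22), 32), (np.float64(0.225), 46), (np.float64(0.23), 52), (np.float64(0.235), 50), (np.float64(0.24), 48), (np.float64(0.245), 45), (np.float64(0.25), 38), (np.float64(0.255), 36), (np.float64(0.26), 40), (np.float64(0.265), 76), (np.float64(0.27), 90), (np.float64(0.275), 63), (np.float64(0.28), 79), (np.float64(0.285), 102), (np.float64(0.29), 98)]
flange ((0.5272552967071533, 0.19759435951709747), 0.06437904387712479) 0.08008371345144064
```

View pics/j.png

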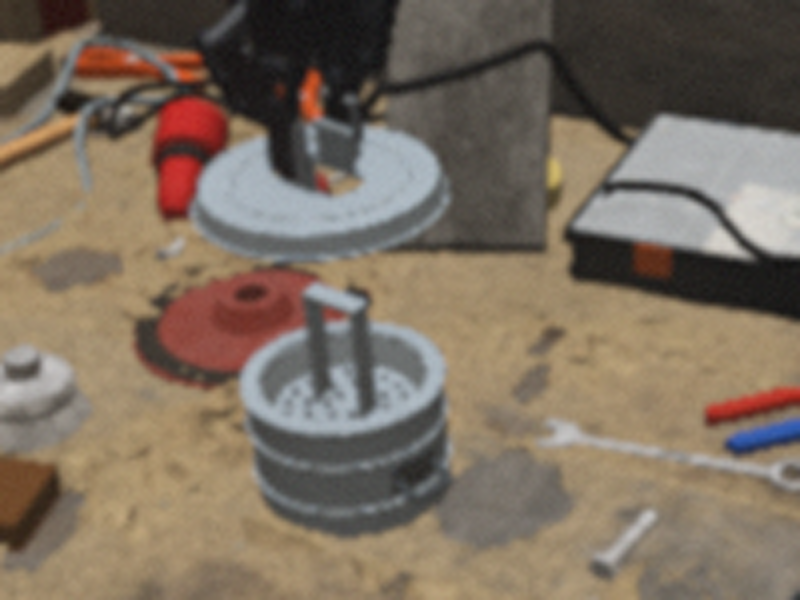

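The crop shows the splash lid held at (320,190). Below it the strainer is seated in the tin at (343,380), and its handle top at (337,297) is well clear. Handing in.

```bash
python3 -c "
from workcell import sign_off;print(sign_off())"
```

```text
the job is handed in; nothing more can be done
None
```

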